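# Shut the loaded bar drawer and hold its label holder pressed home behind the lip

## Robot

A 6-joint arm with a two-finger parallel gripper is mounted at the origin on a cart in front of the work surface, level with it; the furniture and walls round the work are solid. World frame = base frame: x ahead of the robot, y to its left, z up, the work surface at z = 0. Lengths are in m, angles in rad, forces in N, time in s.
With the tool pointing down it reaches from about 0.375 to 0.9 m from the base axis. Payload 3.1 kg.
Tool frame: the origin (TCP) lies midway between the tips of the shut fingers; the grasp point (between the pads) lies 19 mm behind it; z points along the fingers, y is the line along which they close (so a half turn about z gives the same grasp; the last joint's range is limited). The gripper opens to 85 mm and grips with 20 to 120 N. Pads are 22 mm wide; open, the fingers measure 114 mm over their backs; the gripper's body (76 mm by 85 mm) begins 54 mm behind the grasp point. The pads swing forward as they close: fully open they stand 13 mm farther back than shut.
Start: joints at [1.127, 0.527, 1.433, -0, 1.181, -0.178], TCP at [0.164, 0.603, 0.231] pointing down, gripper open.
Joint ranges: [-3.08, 3.08], [-0.75, 2.2], [0.22, 2.44], [-1.43, 4.57], [0, 2.65], [-2.85, 2.85]. Speed limits (rad/s): [2.79, 2.79, 3.14, 3.14, 3.14, 3.14].

## Interface

Orientations are given as a unit quaternion [x, y, z, w].
In Python, from station import manip gives the robot as it stands.
- The arm moves only by the tool drive_tool, never from a script. Its argument "motion" is a list that holds one entry, the list of rows, each a list of 5 numbers: the finger opening in mm, from 0 to 85.4, then the shift along the tool's x, y, z in units of 30 mm (1.0 is 30 mm), then the turn about the tool's z in units of 8 degrees (1.0 is 8 degrees). In form: [[[fingers, x, y, z, yaw], ...]]. A call has 1 to 10 rows; each row is the pose to reach, as a shift and turn from the pose commanded when the call began, along the tool's axes at that moment; what a row does not reach only later rows make up. A row lasts 1/10 s, in which the tool goes at most 50 mm and 8.59 degrees, less where a joint would pass 70% of its speed; a pose out of reach is approached as far as the arm can. A call with a gripper value outside its range is refused whole. The fingers move at their own pace and stop on an object; "squeeze" is the grip in N (left out, the last holds). Time passes only in rows, so rows that repeat a pose let the fingers close. It gives the time, the measured TCP pose, the force, the opening and the grip force at its end, in the units of the state.
- manip.sense(): the state, without advancing time (a new reading comes with each control period).
- manip.snapshot(name): name is "side" or "top" or "wrist"; returns the picture (400x640x3 uint8, red, green, blue); there is no depth.
- manip.camera_model(name): a dict with "fov_y" (degrees; the focal length in pixels is half the picture's height over the tangent of half this angle, whatever the lens; pixels are square), "cx", "cy" (the principal point, pixels), "origin" and "orientation" of the camera in the world. Camera axes: x right, y up, looking along -z (the intrinsics and any distortion apply to the point x, -y, -z); pixel columns grow to the right and rows downward; lengths in m; the calibration is good to about 2 mm. A picture is of the moment at which its call begins: read the wrist's pose just before it. camera_model takes no time and is no camera call; for the wrist camera it gives the pose at the moment of the call.
- manip.sign_off(): hands the job in; it is judged then, once.
The state is a dict: "t": time; "q": joint angles; "qd": joint speeds; "tau": joint torques, N m; "tcp_pos": TCP position; "tool_rot": TCP orientation; "force": force on the tool from outside, world axes, zero at the start; "ft_torque": the same for the moment, N m; "finger_gap": opening from 0.0 (shut) to 1.0 (fully open); "gripper_force": force on a finger pad.
Only numpy, scipy, OpenCV 4.12 (cv2) and the standard library are available. Lean on these libraries where they do the work, as an engineer would, in place of code of your own. Each camera call takes 0.05 s, during which the arm holds its last target. There are 200 camera calls.

## Task

The right-hand drawer of the small two-drawer unit on the worktop has been loaded: first push it fully shut, so that the unit stands firm. Then take the loose brass label holder and push its tongue straight down behind the metal lip on the front of that drawer, label facing out, down against the spring until its shoulder sits on the lip, like the one already fitted on the left-hand drawer. Finish while still holding it pressed fully home, so that I can tighten the thumbscrew; do not let go of it, and leave the other things on the worktop standing where they are.

Things in the scene. Friction and masses are not known exactly. Their poses are not given: they have to be found in the camera images.
- label_holder: Loose brass label holder, 90 g, bent plate 50 mm wide (y), 62 mm tall, standing on two legs. Origin: middle of the tongue's foot; z up; label on the -x side. Tongue: x -2.5 to 2.5, z 0 to 30 mm, foot rounded. Shoulder: bridge z 30 to 35, x -19.5 to 2.5 mm; its underside lands on the lip. Label panel slopes from x -18 mm at the shoulder out to x -28 mm at z 0.
- holder_tab (a point): Middle of the loose holder's grip tab, 48 mm above and 6 mm to the label side (-x) of its origin; same axes. The tab stands on the shoulder: 10 mm thick (x), 26 mm wide (y), z 35 to 62 mm above the foot. Pinch it from above, fingers closing along x, tips above the shoulder. Closed on it firmly, the holder does not slip.
- drawer (a joint): How far the right-hand drawer is pulled out, m: 0 shut, grows as it comes out toward the robot (along -x of point lip_mouth); starts 0.045 to 0.078. About 1.5 N of friction, stays where left; pushing its front or the lip along +x shuts it against a stop.
- lip_mouth (a point): Middle of the slot's mouth behind the lip on the right-hand drawer's front, level with the unit's top, 85 mm above the worktop; moves with the drawer. +x into the drawer, y along the front to the left, z up. Slot: x -4 (lip) to +4 mm (wooden front), 55 mm long (y), ends closed, 39 mm deep, open on top. Home: shoulder on the lip's top edge, holder origin 30 mm below this point.
- lip_face (a point): Middle of the outer face of the lip, 25 mm below and 6.5 mm in front (-x) of lip_mouth; a place to push the drawer shut. Lip: brass plate 64 mm long, 2.5 mm thick, 42 mm high; its top 10 mm flare outward (-x) by about 3 mm to lead the tongue in, ending level with the mouth. Thumbscrew head 12 mm across at its right end (-y). Knob 36 mm below, 11 mm farther out.
- spring_top (a point): Top of the bow spring in the slot, 20 mm below lip_mouth while free. The tongue's foot pushes it down: about 2 N at first touch, about 6 N with the holder home (10 mm lower); it lifts the holder again if let go. It moves with the spring.
- cubby_corner (a point): Fixed: front left lower corner of the tall wine cubby, on the worktop. The cubby rises from here far above the arm and runs to the right (-y) along the whole worktop with its front at this x (0.57 m): keep the arm, wrist and the turning gripper in front of it. Left of it the underside of the wall cabinets is 0.5 m above the worktop, their fronts at x 0.58 m (handles) and beyond.
- drawer_unit: Wooden two-drawer unit, fixed, 340 mm wide (y), 170 mm deep, 85 mm tall. Origin: middle of its underside; -x faces the robot. Shut fronts' faces at x -99 mm; right-hand drawer at y -85 mm, left-hand one (shut, its holder fitted, tab up to 117 mm above the worktop) at y +85 mm. On top: coasters (19 mm high) at x 30, y -75 mm; candle (67 mm wide, 46 mm high) at x 40, y 90 mm.
- olive_jar: Bystander, loose, not to be disturbed: glass jar of olives with a red lid, 62 mm across, 86 mm tall. Origin at the centre of its underside.
- jigger_2: Bystander, loose, not to be disturbed: double-ended brass jigger (hourglass measure), 43 mm across, 95 mm tall. Origin at the centre of its underside.
- jigger_1: Bystander, loose, not to be disturbed: double-ended steel jigger (hourglass measure), 43 mm across, 95 mm tall. Origin at the centre of its underside.
- bitters_3: Bystander, loose, not to be disturbed: small bitters bottle with a black cap, 47 mm across, 115 mm tall. Origin at the centre of its underside.
- bitters_2: Bystander, loose, not to be disturbed: small bitters bottle with a black cap, 47 mm across, 128 mm tall. Origin at the centre of its underside.
- cork_4: Bystander, loose, not to be disturbed: wine cork standing on its end, 24 mm across, 39 mm tall. Origin at the centre of its underside.
- matchbox: Bystander, loose, not to be disturbed: matchbox lying flat, 36 x 53 x 15 mm. Origin at the centre of its underside.
Things that resemble listed ones, but are neither listed nor needed, are in the scene too. There is more than one size of the label_holder; the job needs the larger.

How it is judged:
On the way, in this order (a step that is already met when the one before it is completed fails the run):
1. the right-hand drawer is fully shut (value of joint drawer below 0.004 m), for 0.2 s.
2. the holder's tongue is in the slot behind the lip of the shut drawer (value of joint drawer below 0.004 m and z of label_holder in the frame of lip_mouth between -0.034 and -0.012 m and x of label_holder in the frame of lip_mouth between -0.004 and 0.004 m and y of label_holder in the frame of lip_mouth between -0.005 and 0.005 m), for 0.1 s.
At the end, for the whole second after the job is handed in: Drawer shut (within 4 mm); tongue behind its lip, foot 30 mm below the slot mouth (2.5 mm), in line with the slot (4 mm across, 5 mm along, 0.1 rad); fingers still on the holder (over 2 N), pressing it on the drawer and spring with over 3 N; at rest (value of joint drawer below 0.004 m and z of label_holder in the frame of lip_mouth between -0.0325 and -0.0275 m and x of label_holder in the frame of lip_mouth between -0.004 and 0.004 m and y of label_holder in the frame of lip_mouth between -0.005 and 0.005 m and angle between the z axis of label_holder and the z axis of lip_mouth, either way round below 0.1 rad and angle between the x axis of label_holder and the x axis of lip_mouth, either way round below 0.1 rad and contact force between label_holder and drawer above 3 N and contact force between the fingers and label_holder above 2 N and linear speed of label_holder below 0.02 m/s); the arm keeps its last pose, push and grip.
It fails at once if another thing on the worktop is shifted by more than 3 cm (distance of any of olive_jar, jigger_2, jigger_1, bitters_3, bitters_2, cork_4, matchbox from where it was at the start of the episode above 0.03 m).
It fails at once if another thing on the worktop is tipped over (angle between any of olive_jar, jigger_2, jigger_1, bitters_3, bitters_2, cork_4, matchbox's own z axis and vertical above 0.5 rad).
It also fails if it takes over 61 s, if anything falls off the work surface, if the arm or the gripper's body presses on something with over 40 N, if the wrist force passes 120 N, or if a joint passes its speed limit or range.

## Working session

There is one attempt and no reset: what is moved stays moved. The work goes in short steps, Python scripts to look and compute and a tool call to move; the robot and the scene stay as the last step left them, time stands still between calls to the robot, and variables do not carry over. Pictures are saved under pics/ and viewed, at most 10 in all, crops included, and the job is handed in when it is done.

Besides the shell and the picture viewer there is one more tool, called after "Emit:" as name(argument=value, ...) on one line, values as JSON. drive_tool: Moves the arm, as the interface text tells. Its arguments: {"type":"object","properties":{"motion":{"type":"array","items":{"type":"array","items":{"type":"array","items":{"type":"number"}}}},"squeeze":{"type":"number"}},"required":["motion"]}

```bash
mkdir -p pics
cat > h.py <<'E'
import numpy as np, cv2
from scipy.spatial.transform import Rotation as R
from station import manip
def shot(n,f):
    m=manip.camera_model(n); im=manip.snapshot(n); cv2.imwrite('pics/'+f+'.png',im[:,:,::-1]); np.save('pics/'+f+'.npy',m,allow_pickle=True); return im,m
def load(f): return cv2.imread('pics/'+f+'.png'), np.load('pics/'+f+'.npy',allow_pickle=True).item()
def ray(m,u,v):
    f=200/np.tan(np.radians(m['fov_y'])/2)
    d=np.array([(u-m['cx'])/f,-(v-m['cy'])/f,-1.0])
    if any(k in m for k in('dist','distortion')): 
        D=np.array(m.get('distortion',m.get('dist')),float)
        p=cv2.undistortPoints(np.array([[[u,v]]],float),np.array([[f,0,m['cx']],[0,f,m['cy']],[0,0,1]]),D)[0,0]
        d=np.array([p[0],-p[1],-1.0])
    d=R.from_quat(m['orientation']).apply(d); return np.array(m['origin']),d/np.linalg.norm(d)
def plane(m,u,v,z):
    o,d=ray(m,u,v); return o+d*(z-o[2])/d[2]
def tri(rays):
    A=np.zeros((3,3));b=np.zeros(3)
    for o,d in rays:
        P=np.eye(3)-np.outer(d,d);A+=P;b+=P@o
    x=np.linalg.solve(A,b); return x,[np.linalg.norm((np.eye(3)-np.outer(d,d))@(x-o)) for o,d in rays]
E
python3 - <<'E'
from h import *
for n in('side','top','wrist'):
    print(n,manip.camera_model(n)); shot(n,n+'0')
print(manip.sense())
E
```

```text
side {'fov_y': 48.310183980496184, 'cx': 321.00286097935435, 'cy': 190.46835417496868, 'origin': array([ 0.4775641 , -0.99556354,  0.88797413]), 'orientation': array([ 0.41255588, -0.01800373, -0.02823625,  0.91031655])}
top {'fov_y': 48.264372515015125, 'cx': 322.0067445851933, 'cy': 198.38840841647348, 'origin': array([ 0.47008322, -0.09929977,  1.28742661]), 'orientation': array([ 0.02213146, -0.01129772, -0.69746075,  0.71619205])}
wrist {'fov_y': 64.6981002000027, 'cx': 312.3599388871219, 'cy': 200.17517032982133, 'origin': array([0.09443734, 0.62121317, 0.37348637]), 'orientation': array([-0.11372196, -0.08562083,  0.60091612,  0.7865343 ])}
{'t': 0.15, 'q': array([ 1.12651663e+00,  5.28273862e-01,  1.43360692e+00,  5.18288559e-06,
        1.18138456e+00, -1.78460602e-01]), 'qd': array([ 0.00093392, -0.00216993, -0.00371663, -0.00172502,  0.0007425 ,
       -0.00110551]), 'tau': array([ 7.43850032e-04, -4.42743194e+01, -1.78274596e+01, -2.30432297e-04,
        5.64077156e-03, -4.85724996e-06]), 'tcp_pos': array([0.16389665, 0.6025651 , 0.2305457 ]), 'tool_rot': array([ 1.32519516e-01,  9.91180043e-01, -7.95396559e-04, -2.58507227e-04]), 'force': array([0.28048199, 0.06967225, 0.08685347]), 'ft_torque': array([-0.01441028, -0.00481851, -0.02034316]), 'gripper_force': 0.0, 'finger_gap': 1.0027948513852352}
```

View pics/side0.png

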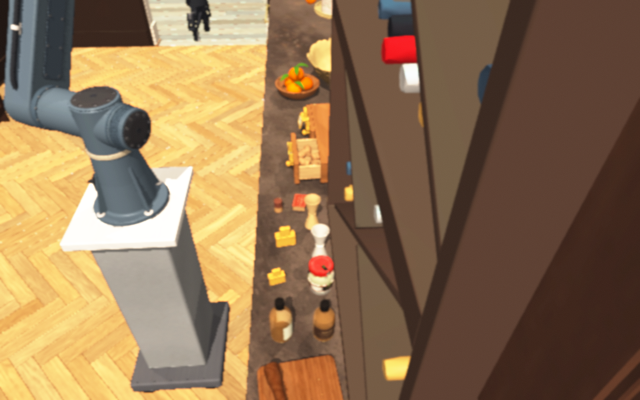

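View pics/top0.png

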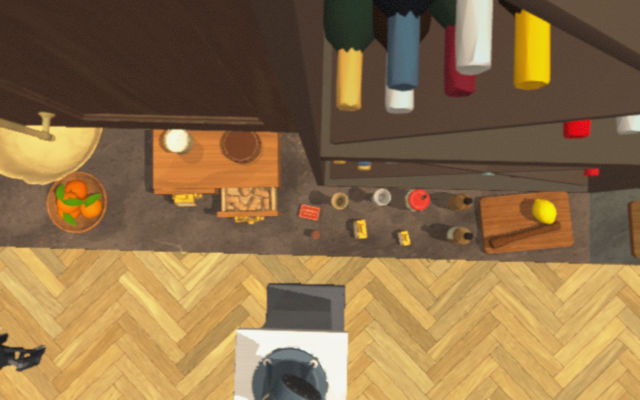

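Side view: two loose brass holders, at (285,237) and (276,277); the unit with its pulled-out drawer is at about (308,158). Top view: candidates are the holder at (361,229), which looks larger, the one at (405,238), which looks smaller, and the one fitted to the left drawer at (186,198). The right drawer is open, with its lip at about (247,218). I'll check the choice in one close crop.

Run:
```python
from h import *
t,mt=load('top0'); s,ms=load('side0')
f=lambda im,x,y,w,h,W,H: cv2.resize(im[y:y+h,x:x+w],(W,H),interpolation=cv2.INTER_CUBIC)
a=np.hstack([f(t,340,210,80,60,400,300),f(s,260,222,80,60,400,300)])
b=np.hstack([f(t,205,175,80,60,400,300),f(s,270,120,80,60,400,300)])
cv2.imwrite('pics/crop0.png',np.vstack([a,b]))
def blobs(im,x,y,w,h):
    hsv=cv2.cvtColor(im,cv2.COLOR_BGR2HSV); m=cv2.inRange(hsv,(17,110,110),(35,255,255)); k=np.zeros_like(m);k[y:y+h,x:x+w]=m[y:y+h,x:x+w]
    n,l,st,c=cv2.connectedComponentsWithStats(k)
    for i in range(1,n):
        if st[i,4]>15: print(st[i],c[i].round(1), cv2.minAreaRect(np.argwhere(l==i)[:,::-1].astype(np.float32)))
print('top');blobs(t,340,210,80,60);print('side');blobs(s,262,222,40,65)
for n,u,v in(('big',361,229),('small',405,238)): print(n,plane(mt,u,v,.05))
```

```text
top
[353 219  15  21 224] [360.8 229. ] ((360.00006103515625, 229.00001525878906), (19.597488403320312, 13.395750999450684), 82.87498474121094)
[398 230  13  17 143] [404.9 238. ] ((404.0588684082031, 238.2353057861328), (15.522278785705566, 11.641709327697754), 75.96376037597656)
[ 340  256   80   14 1028] [378.2 263. ] ((379.5, 262.5), (13.0, 79.0), 90.0)
side
[275 226  21  21 348] [284.8 236.5] ((284.65997314453125, 235.6199493408203), (19.79899024963379, 19.79899024963379), 81.8698959350586)
[267 268  19  18 234] [276.1 276.1] ((276.1131591796875, 275.6861267089844), (15.378437995910645, 17.343460083007812), 70.01689147949219)
big [ 0.44656333 -0.18952297  0.05      ]
small [ 0.42510628 -0.31116591  0.05      ]
```

View pics/crop0.png

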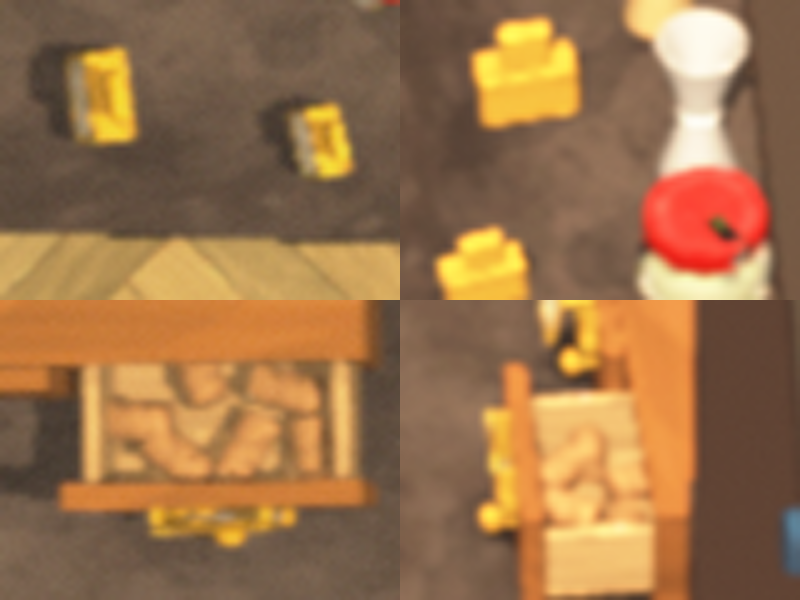

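The crop shows the holder at top (361,229) / side (285,237) is the larger one: 20 px wide against 15.5 px. Its label faces image-left, which is about world +y. The right drawer's lip, with its thumbscrew and knob, sits at top (247,218).

Run:
```python
from h import *
t,mt=load('top0'); s,ms=load('side0')
for n,u,v in(('unitTL',153,131),('unitTR',279,131),('unitBR',279,190),('unitBL',153,194),('lipL',235,218),('lipR',259.5,218),('frontL',217,214),('frontR',280,213)): print(n,plane(mt,u,v,.085).round(4))
print('knob',plane(mt,251,222.5,.049).round(4))
# big holder tab top: side crop tab (525,30)/5 ; top
print(tri([ray(mt,361,229),ray(ms,284.8,236.5)]))
for n,u,v in(('cork',315,234),('matchbox',310,212),('jig2',340,201),('jig1',382,198),('olive',419,200),('corner',322,185)): print(n,plane(mt,u,v,.04).round(3))
m=manip.camera_model('wrist');r=R.from_quat(m['orientation']);T=R.from_quat(manip.sense()['tool_rot'])
print('cam in tool',T.inv().apply(m['origin']-manip.sense()['tcp_pos']),'look in tool',(T.inv()*r).apply([0,0,-1]),'right',(T.inv()*r).apply([1,0,0]))
```

```text
unitTL [0.6989 0.3864 0.085 ]
unitTR [0.7071 0.0418 0.085 ]
unitBR [0.5464 0.0367 0.085 ]
unitBL [0.5267 0.3786 0.085 ]
lipL [0.4676 0.1532 0.085 ]
lipR [0.4694 0.087  0.085 ]
frontL [0.4771 0.2024 0.085 ]
frontR [0.4843 0.0321 0.085 ]
knob [0.4563 0.1158 0.049 ]
(array([ 0.44504874, -0.19133181,  0.02549765]), [np.float64(0.0010488929837881933), np.float64(0.0010488929837881588)])
cork [ 0.429 -0.063  0.04 ]
matchbox [ 0.49  -0.047  0.04 ]
jig2 [ 0.523 -0.13   0.04 ]
jig1 [ 0.534 -0.247  0.04 ]
olive [ 0.531 -0.35   0.04 ]
corner [ 0.566 -0.078  0.04 ]
cam in tool [ 0.07195136 -0.00043194 -0.14303755] look in tool [-2.82132054e-01 -1.87082416e-04  9.59375562e-01] right [-4.52924478e-04  9.99999896e-01  6.18088325e-05]
```

Emit:
drive_tool(motion=[[[0,-11.5,-13.5,1,-2.2],[0,-11.5,-13.5,1,-2.2],[0,-11.5,-13.5,1,-2.2],[0,-11.5,-13.5,1,-2.2],[0,-11.5,-13.5,1,-2.2],[0,-11.5,-13.5,1,-2.2],[0,-11.5,-13.5,1,-2.2],[0,-11.5,-13.5,1,-2.2],[0,-11.5,-13.5,1,-2.2],[0,-11.5,-13.5,1,-2.2]]])

```text
t: 1.15
tcp_pos: [0.3768, 0.1504, 0.2032]
tool_rot: [-0.021, 1.0, 0.0, 0.0]
force: [1.1, 0.7, -0.4]
finger_gap: 0.001
gripper_force: 0.0
```

Emit:
drive_tool(motion=[[[0,0,0,0,0],[0,0,0,0,0],[0,0,0,0,0]]])

```text
t: 1.45
tcp_pos: [0.3754, 0.1529, 0.2031]
tool_rot: [-0.021, 1.0, 0.0, -0.001]
force: [0.0, 0.0, 0.4]
finger_gap: -0.0
gripper_force: 0.0
```

Run:
```python
from h import *
s=manip.sense();print(s['t'],s['tcp_pos'],R.from_quat(s['tool_rot']).as_matrix().round(3),s['finger_gap'])
shot('wrist','w1')
```

```text
1.45 [0.37537988 0.15291181 0.20310058] [[-0.999 -0.042 -0.001]
 [-0.042  0.999  0.   ]
 [ 0.001  0.    -1.   ]] -0.0002812327110439937
```

View pics/w1.png

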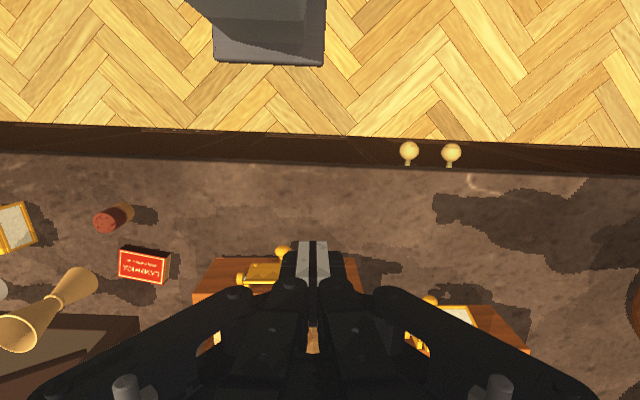

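The wrist view shows the unit at the bottom, half hidden by the gripper, with the thumbscrew at (243,281), the knob at (283,252) and the large holder at (15,228). I'll push the drawer shut first and measure precisely afterwards.

Emit:
drive_tool(motion=[[[0,0,-1.1,2,0],[0,-0.5,-1.1,3.5,0],[0,-1.1,-1.1,4.6,0],[0,-1.1,-1.1,4.6,0],[0,-1.1,-1.1,4.6,0],[0,-1.1,-1.1,4.6,0]]])

```text
t: 2.1
tcp_pos: [0.4102, 0.1218, 0.0673]
tool_rot: [-0.022, 1.0, 0.0, 0.001]
force: [0.2, -0.2, 0.0]
finger_gap: -0.001
gripper_force: 0.0
```

Run:
```python
from h import *
im,m=shot('wrist','w2'); print(manip.sense()['tcp_pos'],manip.sense()['force'])
```

```text
[0.41067857 0.12162823 0.067923  ] [-0.11694951 -0.93987645 -0.89980852]
```

View pics/w2.png

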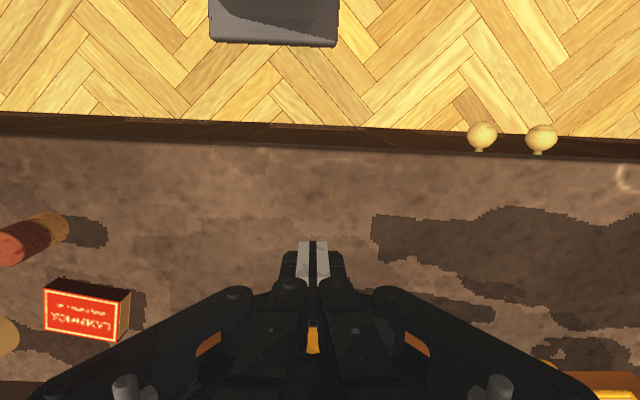

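The wrist view shows the fingers low in front of the drawer with nothing in their path; the cork at (30,238) and matchbox at (85,310) are well clear. Pushing in.

Emit:
drive_tool(motion=[[[0,-0.6,0,0,0],[0,-1.1,0,0,0],[0,-1.4,0,0,0],[0,-1.6,0,0,0],[0,-1.8,0,0,0],[0,-2.0,0,0,0],[0,-2.2,0,0,0],[0,-2.4,0,0,0],[0,-2.6,0,0,0],[0,-2.8,0,0,0]]])

```text
t: 3.15
tcp_pos: [0.4949, 0.1242, 0.065]
tool_rot: [-0.021, 1.0, 0.0, -0.0]
force: [-1.6, 0.2, 2.4]
finger_gap: 0.001
gripper_force: 0.9
```

Emit:
drive_tool(motion=[[[0,-0.15,0,0,0],[0,-0.25,0,0,0],[0,-0.35,0,0,0],[0,-0.45,0,0,0],[0,-0.55,0,0,0],[0,-0.55,0,0,0]]])

```text
t: 3.75
tcp_pos: [0.5118, 0.1248, 0.0652]
tool_rot: [-0.021, 1.0, -0.0, 0.001]
force: [-0.7, 0.2, 0.2]
finger_gap: 0.002
gripper_force: 0.2
```

Emit:
drive_tool(motion=[[[0,-0.1,0,0,0],[0,-0.2,0,0,0],[0,-0.3,0,0,0],[0,-0.4,0,0,0],[0,-0.4,0,0,0]]])

```text
t: 4.25
tcp_pos: [0.5138, 0.125, 0.0646]
tool_rot: [-0.021, 1.0, -0.0, -0.01]
force: [-14.9, -1.5, 10.9]
finger_gap: 0.002
gripper_force: 7.4
```

The drawer is against its stop (15 N). I'll hold briefly, back off, and view the lip from both sides.

Emit:
drive_tool(motion=[[[0,0,0,0,0],[0,0,0,0,0],[0,1.2,0,0,0],[0,2,0,0,0],[0,2,0,-1.5,0],[0,2,0,-3,0],[0,1.5,1.5,-4.5,0],[0,1.5,3,-4.5,0],[0,1.5,4.5,-4.5,0],[0,1.5,5,-4.5,0]]])

```text
t: 5.25
tcp_pos: [0.4733, 0.2776, 0.202]
tool_rot: [-0.022, 1.0, 0.002, 0.003]
force: [-1.0, 0.5, 0.0]
finger_gap: -0.003
gripper_force: 0.0
```

Emit:
drive_tool(motion=[[[0,0,0,0,0],[0,0,0,0,0],[0,0,0,0,0]]])

```text
t: 5.55
tcp_pos: [0.472, 0.2723, 0.2001]
tool_rot: [-0.02, 1.0, -0.0, -0.0]
force: [0.1, 0.5, -0.1]
finger_gap: 0.001
gripper_force: 0.0
```

Run:
```python
from h import *
im,m=shot('wrist','w3'); print(manip.sense()['tcp_pos'])
```

```text
[0.47204797 0.2720981  0.20007035]
```

Emit:
drive_tool(motion=[[[0,0,-1.5,0,0],[0,0,-3,0,0],[0,0,-4.5,0,0],[0,0,-6,0,0],[0,0,-7.5,0,0],[0,0,-9,0,0],[0,0,-10,0,0],[0,0,-10,0,0],[0,0,-10,0,0],[0,0,-10,0,0]]])

```text
t: 6.6
tcp_pos: [0.4836, -0.0261, 0.2001]
tool_rot: [-0.02, 1.0, 0.0, -0.0]
force: [0.1, 0.6, -0.9]
finger_gap: -0.001
gripper_force: 0.0
```

Run:
```python
from h import *
im,m=shot('wrist','w4'); print(manip.sense()['tcp_pos'])
a=load('w3')[0];b=load('w4')[0]
cv2.imwrite('pics/c34.png',np.vstack([a[100:400,:],b[100:400,:]]))
```

```text
[ 0.48371305 -0.02568163  0.20013079]
```

View pics/c34.png

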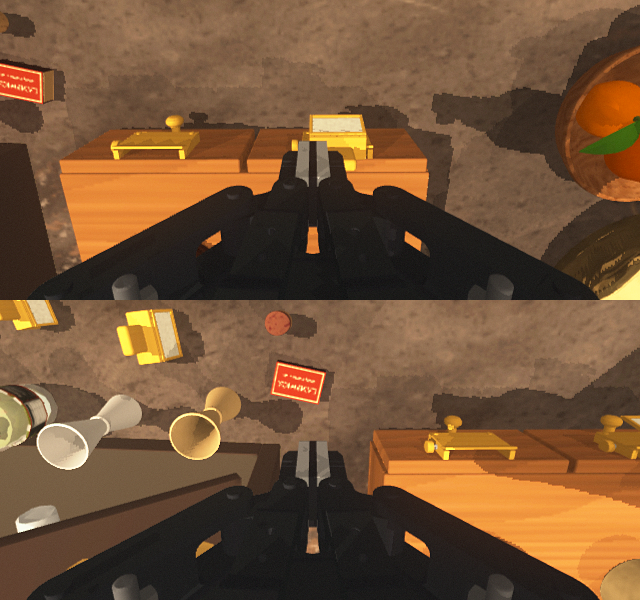

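Both views are clear. In w3 the right drawer's lip spans x 112–198 at y≈253, with the knob at (174,222). In w4 the lip spans 428–516 at y≈253 and the large holder is at (150,135), its label facing image-right (+y). I'll enlarge these for exact edges.

Run:
```python
from h import *
f=lambda im,x,y,w,h,k: cv2.resize(im[y:y+h,x:x+w],(w*k,h*k),interpolation=cv2.INTER_NEAREST)
a=load('w3')[0];b=load('w4')[0]
o=np.zeros((600,800,3),np.uint8)
A=f(a,104,210,110,55,4)[:, :400]; o[:220,:400]=A
B=f(b,420,210,100,55,4); o[:220,400:]=B
C=f(b,110,100,80,70,5); o[230:580,:400]=C
D=f(a,300,205,80,70,5); o[230:580,400:]=D
cv2.imwrite('pics/crop2.png',o)
```

```text
(no output)
```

View pics/crop2.png

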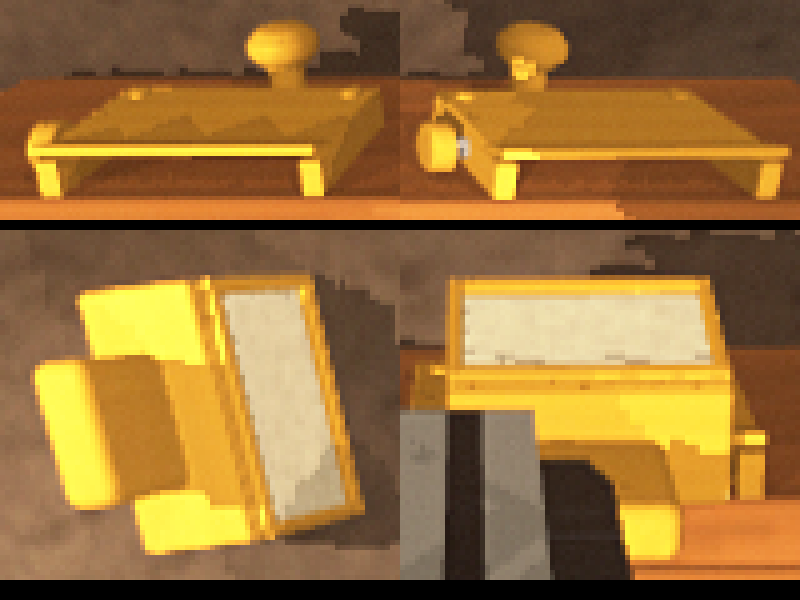

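The enlarged crops show both slot ends (posts) at the wood face and, in w4, the holder's tab top with corners around (117,127), (127,126), (134,154) and (124,156). I'll triangulate these.

```bash
cat > m1.py <<'E'
from h import *
a,ma=load('w3');b,mb=load('w4');s,ms=load('side0');t,mt=load('top0')
P=lambda A,B:tri([ray(ma,*A),ray(mb,*B)])
r=[P((119.0,259),(449.0,259)),P((178.5,259),(508.8,259))]
for x,e in r: print('slot end',x.round(4),np.round(e,4))
d=r[1][0]-r[0][0]; c=(r[0][0]+r[1][0])/2; yaw=np.degrees(np.arctan2(-d[0],d[1]))
print('len',np.linalg.norm(d),'mid wood face',c,'yaw',yaw)
for A,B in(((111,247.5),(444.5,248)),((182,247.5),(516.5,248))): print('lip end',P(A,B)[0].round(4))
q=lambda u,v:(110+u/5-.5,100+(v-230)/5-.5)
for z in(.06,.062): 
    k=[plane(mb,*q(*p),z) for p in((35,368),(83,360),(118,500),(68,510))]
    L=((k[0]-k[3])+(k[1]-k[2]));print('tab',z,np.mean(k,0).round(4),np.degrees(np.arctan2(L[1],L[0])),np.linalg.norm(L)/2,np.linalg.norm(k[0]-k[1]))
p1,p2=plane(mb,*q(205,280),.035),plane(mb,*q(265,540),.035);L=p1-p2;print('shoulder edge',p1.round(4),p2.round(4),np.linalg.norm(L),np.degrees(np.arctan2(L[1],L[0])))
print('tri tab',tri([ray(mb,*q(76,434)),ray(ms,284.5,227.3)]))
E
python3 m1.py
```

```text
slot end [0.5383 0.0995 0.0842] [0.0002 0.0002]
slot end [0.536  0.1534 0.0845] [0.0002 0.0002]
len 0.053938250051238326 mid wood face [0.53712661 0.12644851 0.08433743] yaw 2.4449303892705347
lip end [0.5275 0.0937 0.0841]
lip end [0.5245 0.1576 0.0849]
tab 0.06 [ 0.4465 -0.1942  0.06  ] -173.2843636597658 0.02472252245391902 0.008730336962919746
tab 0.062 [ 0.4463 -0.193   0.062 ] -173.28436365976575 0.024547929332642368 0.008668682381232373
shoulder edge [ 0.4196 -0.1809  0.035 ] [ 0.4685 -0.1742  0.035 ] 0.04928672291310048 -172.20953491348357
tri tab (array([ 0.44541793, -0.19307922,  0.06193804]), [np.float64(0.0006020406509168091), np.float64(0.0006020406509167511)])
```

Slot: lip_mouth is about (0.533, 0.126) with yaw 2.4°. Large holder: tab at about (0.446, −0.193), top at z 0.062, and it needs about +85°. I'll turn the tool half round first so that joint 6 keeps its range, staying clear of the cubby.

Emit:
drive_tool(motion=[[[50,1.6,0,0,1],[50,2.4,-0.5,0,2],[50,2.4,-1.5,0,3],[50,2.4,-2.5,0,4],[50,2.4,-3.5,0,5],[50,2.4,-4.5,0,6],[50,2.4,-5.5,0,7],[50,2.4,-5.5,0,8],[50,2.4,-5.5,0,9],[50,2.4,-5.5,0,10]]])

```text
t: 7.65
tcp_pos: [0.4193, -0.1933, 0.2001]
tool_rot: [0.628, 0.778, 0.0, -0.0]
force: [0.4, 1.2, 0.3]
finger_gap: 0.583
gripper_force: 0.0
```

Emit:
drive_tool(motion=[[[50,0,0,0,1],[50,0,0,0,2],[50,0,0,0,3],[50,0,0,0,4],[50,0,0,0,5],[50,0,0,0,6],[50,0,0,0,7],[50,0,0,0,8],[50,0,0,0,9],[50,0,0,0,10]]])

```text
t: 8.65
tcp_pos: [0.4194, -0.1929, 0.2002]
tool_rot: [0.981, 0.192, -0.0, -0.0]
force: [0.3, -0.2, 0.4]
finger_gap: 0.588
gripper_force: 0.0
```

Emit:
drive_tool(motion=[[[50,0,0,1,1],[50,0,0,2,1.9],[50,0,0,2,1.9],[50,0,0,2,1.9],[50,0,0,2,1.9]]])

```text
t: 9.15
tcp_pos: [0.42, -0.1944, 0.1413]
tool_rot: [0.998, 0.064, 0.001, 0.001]
force: [-0.3, -0.1, -0.6]
finger_gap: 0.588
gripper_force: 0.0
```

```bash
cat > go.py <<'E'
from h import *
import sys
# work out shift in tool units from the present pose to target x y z and tool-y heading (deg)
s=manip.sense();M=R.from_quat(s['tool_rot']).as_matrix();g=np.array([float(v) for v in sys.argv[1:4]])
h=np.degrees(np.arctan2(M[1,1],M[0,1]));dy=(float(sys.argv[4])-h+180)%360-180
print('t',s['t'],'tcp',s['tcp_pos'].round(4),'head',h.round(2),'z tool',M[:,2].round(4),'q6',s['q'][5].round(2),'gap',s['finger_gap'])
print('shift units',(M.T@(g-s['tcp_pos'])/.03).round(3),'yaw units',round(-dy/8,3))
E
python3 go.py 0.4459 -0.1925 0.04 -82.7; python3 -c "
from h import *
shot('wrist','w5')"
```

```text
t 9.15 tcp [ 0.42   -0.1944  0.1413] head -82.67 z tool [ 0.0018 -0.0014 -1.    ] q6 0.77 gap 0.5884975856329092
shift units [0.857 0.043 3.379] yaw units 0.004
```

View pics/w5.png

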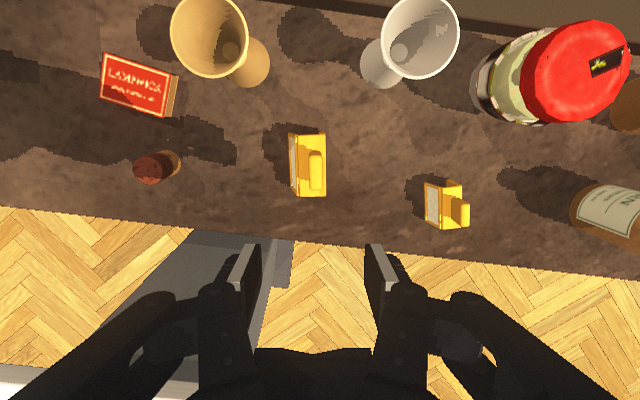

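The wrist view from above shows the large holder with its tab top at (316,170), x 308–324 and y 150–191, aligned with the fingers; the smaller one is at (447,205).

Run:
```python
from h import *
b,mb=load('w4');c,mc=load('w5')
q=lambda u,v:(110+u/5-.5,100+(v-230)/5-.5)
print(tri([ray(mb,*q(76,434)),ray(mc,316.5,170.5)]), plane(mc,316.5,170.5,.062))
# tab-top edges by brightness in w5
h=cv2.cvtColor(c,cv2.COLOR_BGR2HSV); g=c.astype(int)
for v in(155,163,171,180,188): print(v,[tuple(c[v,u][::-1]) for u in range(300,332,2)])
m=cv2.inRange(h,(15,90,120),(35,255,255));k=np.zeros_like(m);k[120:205,280:335]=m[120:205,280:335]
print(cv2.minAreaRect(np.argwhere(k>0)[:,::-1].astype(np.float32)))
```

```text
(array([ 0.44706662, -0.19462505,  0.05844349]), [np.float64(0.0007475839816519698), np.float64(0.0007475839816519108)]) [ 0.44840551 -0.19411318  0.062     ]
155 [(np.uint8(231), np.uint8(159), np.uint8(46)), (np.uint8(230), np.uint8(156), np.uint8(45)), (np.uint8(226), np.uint8(154), np.uint8(42)), (np.uint8(228), np.uint8(160), np.uint8(47)), (np.uint8(214), np.uint8(143), np.uint8(41)), (np.uint8(193), np.uint8(125), np.uint8(36)), (np.uint8(225), np.uint8(151), np.uint8(42)), (np.uint8(231), np.uint8(156), np.uint8(43)), (np.uint8(235), np.uint8(158), np.uint8(49)), (np.uint8(228), np.uint8(151), np.uint8(41)), (np.uint8(206), np.uint8(132), np.uint8(39)), (np.uint8(255), np.uint8(236), np.uint8(71)), (np.uint8(255), np.uint8(235), np.uint8(66)), (np.uint8(121), np.uint8(85), np.uint8(68)), (np.uint8(127), np.uint8(92), np.uint8(64)), (np.uint8(126), np.uint8(92), np.uint8(63))]
163 [(np.uint8(231), np.uint8(161), np.uint8(45)), (np.uint8(230), np.uint8(159), np.uint8(48)), (np.uint8(225), np.uint8(152), np.uint8(41)), (np.uint8(230), np.uint8(157), np.uint8(46)), (np.uint8(208)
[... 2152 characters left out ...]
, (np.uint8(255), np.uint8(231), np.uint8(63)), (np.uint8(255), np.uint8(232), np.uint8(63)), (np.uint8(245), np.uint8(182), np.uint8(51)), (np.uint8(255), np.uint8(228), np.uint8(64)), (np.uint8(254), np.uint8(230), np.uint8(66)), (np.uint8(254), np.uint8(234), np.uint8(68)), (np.uint8(255), np.uint8(237), np.uint8(68)), (np.uint8(254), np.uint8(225), np.uint8(65)), (np.uint8(250), np.uint8(195), np.uint8(55)), (np.uint8(255), np.uint8(224), np.uint8(62)), (np.uint8(156), np.uint8(100), np.uint8(45)), (np.uint8(108), np.uint8(78), np.uint8(58)), (np.uint8(107), np.uint8(76), np.uint8(53))]
((307.44378662109375, 161.80349731445312), (52.91108322143555, 83.60926818847656), 1.3971812725067139)
```

Emit:
drive_tool(motion=[[[50,0.87,0.08,0,0],[50,0.87,0.08,1,0],[50,0.87,0.08,2,0],[50,0.87,0.08,2.7,0],[50,0.87,0.08,3.1,0],[50,0.87,0.08,3.36,0],[50,0.87,0.08,3.36,0],[50,0.87,0.08,3.36,0]]])

```text
t: 10.0
tcp_pos: [0.4458, -0.1938, 0.0402]
tool_rot: [0.998, 0.063, 0.001, 0.001]
force: [-0.1, 0.2, 0.3]
finger_gap: 0.582
gripper_force: 0.0
```

```bash
python3 go.py 0.4462 -0.1936 0.04 -82.7; python3 -c "
from h import *
shot('wrist','w6')"
```

```text
t 10.0 tcp [ 0.4458 -0.1938  0.0402] head -82.82 z tool [ 0.0013 -0.001  -1.    ] q6 0.81 gap 0.5819162131728333
shift units [ 0.012 -0.005  0.006] yaw units -0.015
```

View pics/w6.png

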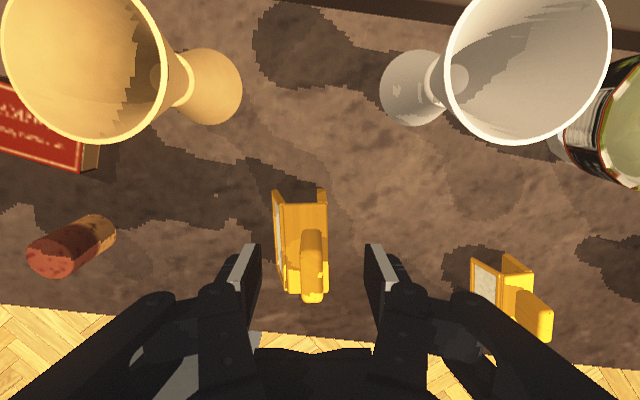

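The wrist view shows the tab at (312,270) centred between the pads at 250 and 380. Closing.

Emit:
drive_tool(motion=[[[0,0,0,0,0],[0,0,0,0,0],[0,0,0,0,0],[0,0,0,0,0],[0,0,0,0,0],[0,0,0,0,0],[0,0,0,0,0]]], squeeze=80)

```text
t: 10.75
tcp_pos: [0.4456, -0.1937, 0.04]
tool_rot: [0.998, 0.063, 0.0, 0.0]
force: [0.1, 0.1, 6.0]
finger_gap: 0.091
gripper_force: 79.6
```

Emit:
drive_tool(motion=[[[0,0,0,-0.5,0],[0,0,0,-1.5,0],[0,0,0,-3,0],[0,0,0,-4.5,0],[0,0,0,-4.5,0],[0,0,0,-4.5,0]]])

```text
t: 11.35
tcp_pos: [0.4455, -0.1935, 0.1753]
tool_rot: [0.998, 0.063, 0.001, 0.001]
force: [-0.1, 1.0, -2.4]
finger_gap: 0.097
gripper_force: 78.8
```

```bash
python3 go.py 0.44 0.126 0.175 2.4
python3 - <<'E'
from h import *
shot('wrist','w7'); shot('side','s7'); print(manip.sense()['gripper_force'],manip.sense()['force'])
c,mc=load('w7')
h=cv2.cvtColor(c,cv2.COLOR_BGR2HSV)
m=cv2.inRange(h,(15,90,120),(35,255,255));m[:120]=0;m[330:]=0;m[:,:240]=0;m[:,400:]=0
n,l,st,ce=cv2.connectedComponentsWithStats(m);print([(list(st[i]),ce[i].round(1)) for i in range(1,n) if st[i,4]>60])
E
```

```text
t 11.35 tcp [ 0.4455 -0.1935  0.1753] head -82.82 z tool [ 0.0019 -0.0014 -1.    ] q6 0.81 gap 0.09670986882885393
shift units [ 1.1470e+00 -1.0591e+01 -6.0000e-03] yaw units -10.653
78.79447102546692 [ 0.09795575  0.41002671 -1.89453283]
[([np.int32(351), np.int32(131), np.int32(18), np.int32(23), np.int32(131)], array([359.2, 143.4])), ([np.int32(317), np.int32(162), np.int32(25), np.int32(18), np.int32(102)], array([327.4, 169.4])), ([np.int32(273), np.int32(187), np.int32(57), np.int32(143), np.int32(4265)], array([306.3, 247. ])), ([np.int32(352), np.int32(256), np.int32(48), np.int32(39), np.int32(1331)], array([377., 273.]))]
```

Holder gripped (79 N) and lifted. Carrying it left while turning it, in front of the cubby.

Emit:
drive_tool(motion=[[[0,0.1,-1.06,0,-1],[0,0.2,-2.1,0,-2],[0,0.3,-3.2,0,-3],[0,0.45,-4.2,0,-4],[0,0.55,-5.3,0,-5],[0,0.7,-6.4,0,-6],[0,0.8,-7.4,0,-7],[0,0.9,-8.5,0,-8],[0,1.05,-9.5,0,-9],[0,1.15,-10.6,0,-10]]])

```text
t: 12.45
tcp_pos: [0.4386, 0.1275, 0.1725]
tool_rot: [0.722, 0.691, -0.002, -0.001]
force: [0.3, 0.1, -0.6]
finger_gap: 0.097
gripper_force: 78.7
```

Emit:
drive_tool(motion=[[[0,0,0,0,-0.65],[0,0,0,0,-0.65],[0,0,0,0,-0.65]]])

```text
t: 12.75
tcp_pos: [0.439, 0.1262, 0.1731]
tool_rot: [0.693, 0.721, -0.001, -0.001]
force: [0.3, 0.7, -1.3]
finger_gap: 0.095
gripper_force: 78.7
```

```bash
python3 go.py 0.5271 0.1259 0.145 2.4
```

```text
t 12.75 tcp [0.439  0.1262 0.1731] head 2.26 z tool [-3.2e-03 -3.0e-04 -1.0e+00] q6 -0.0 gap 0.09510903159803992
shift units [-0.126  2.939  0.929] yaw units -0.018
```

Emit:
drive_tool(motion=[[[0,-0.1,1,0.3,0],[0,-0.1,2,0.6,0],[0,-0.13,2.6,0.9,0],[0,-0.13,2.94,0.93,0],[0,-0.13,2.94,0.93,0],[0,-0.13,2.94,0.93,0],[0,-0.13,2.94,0.93,0]]])

```text
t: 13.45
tcp_pos: [0.5268, 0.1261, 0.1467]
tool_rot: [0.692, 0.721, -0.001, -0.001]
force: [0.2, -0.8, 0.7]
finger_gap: 0.097
gripper_force: 78.8
```

```bash
python3 go.py 0.5271 0.1259 0.145 2.4
python3 - <<'E'
from h import *
w,_=shot('wrist','w8'); s,_=shot('side','s8'); t,_=shot('top','t8')
f=lambda im,x,y,w,h,k: cv2.resize(im[y:y+h,x:x+w,::-1],(w*k,h*k),interpolation=cv2.INTER_NEAREST)
o=np.zeros((600,800,3),np.uint8)
o[:,:560]=f(w,210,100,140,150,4); o[:300,560:]=f(s,280,110,48,60,5);o[300:,560:]=f(t,225,165,48,60,5)
cv2.imwrite('pics/crop8.png',o)
E
```

```text
t 13.45 tcp [0.5268 0.1261 0.1467] head 2.35 z tool [-0.0014 -0.     -1.    ] q6 -0.01 gap 0.09672306394971711
shift units [-0.006  0.011  0.056] yaw units -0.007
```

View pics/crop8.png

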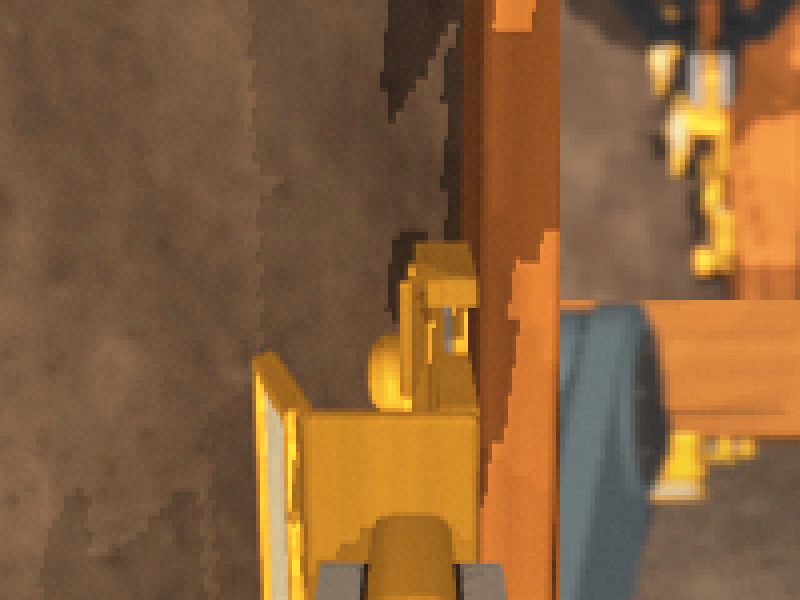

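The view shows the tongue above the slot: the slot's left post has its inner edge at px row ~176, the holder's shoulder left edge is at row ~203 across columns 286–329, and the wood face is at column ~329. Computing offsets.

Run:
```python
from h import *
c,m=load('w8'); s=manip.sense(); q=lambda u,v:(210+u/4-.5,100+v/4-.5)
a=np.radians(2.4);n=np.array([np.cos(a),np.sin(a)]);l=np.array([-n[1],n[0]])
lip=np.array([.5371,.1264])-.004*n
rel=lambda p:np.array([(p[:2]-lip)@n,(p[:2]-lip)@l]).round(4)
zt=s['tcp_pos'][2]-.005
for z in(zt-.002,zt):
  A,B=plane(m,*q(305,413),z),plane(m,*q(478,413),z)
  print('shoulder end pts rel lip (n,l)',rel(A),rel(B),'->holder x',(rel(A)+rel(B))[0]/2+.0085,'y',(rel(A)+rel(B))[1]/2-.025)
print('slot end',rel(plane(m,*q(470,305),.085)),'wood',rel(plane(m,*q(478,250),.085)),rel(plane(m,*q(478,395),.085)))
print('tcp rel',rel(s['tcp_pos']))
```

```text
shoulder end pts rel lip (n,l) [-0.0199  0.0261] [0.0016 0.0261] ->holder x -0.0006499999999999995 y 0.0011000000000000003
shoulder end pts rel lip (n,l) [-0.0197  0.0267] [0.0015 0.0267] ->holder x -0.0005999999999999981 y 0.0017000000000000001
slot end [0.0029 0.0281] wood [0.0041 0.0372] [0.0044 0.0126]
tcp rel [-0.0057  0.0003]
```

Emit:
drive_tool(motion=[[[0,-0.03,0.02,0.2,0],[0,-0.03,0.02,0.4,0],[0,-0.03,0.02,0.55,0],[0,-0.03,0.02,0.65,0],[0,-0.03,0.02,0.75,0],[0,-0.03,0.02,0.85,0],[0,-0.03,0.02,0.95,0],[0,-0.03,0.02,0.95,0]]])

```text
t: 14.4
tcp_pos: [0.5285, 0.1253, 0.1176]
tool_rot: [0.692, 0.722, -0.0, -0.0]
force: [-0.4, 0.2, -0.6]
finger_gap: 0.098
gripper_force: 78.8
```

```bash
python3 go.py 0.5278 0.1254 0.095 2.4; python3 -c "
from h import *
print(manip.sense()['force'])"
```

```text
t 14.4 tcp [0.5285 0.1253 0.1176] head 2.37 z tool [-8.e-04 -0.e+00 -1.e+00] q6 -0.01 gap 0.09775459127463978
shift units [ 0.005 -0.023  0.753] yaw units -0.004
[-0.3927274   0.18045229 -0.60722177]
```

The foot is about 7 mm into the mouth with no side force. Continuing down.

Emit:
drive_tool(motion=[[[0,0,0,0.1,0],[0,0,0,0.2,0],[0,0,0,0.3,0],[0,0,0,0.4,0],[0,0,0,0.5,0],[0,0,0,0.6,0],[0,0,0,0.7,0],[0,0,0,0.75,0],[0,0,0,0.75,0]]])

```text
t: 15.3
tcp_pos: [0.5288, 0.1253, 0.0957]
tool_rot: [0.692, 0.722, 0.0, 0.0]
force: [-0.8, 0.5, 5.5]
finger_gap: 0.096
gripper_force: 79.5
```

Emit:
drive_tool(motion=[[[0,0,0,0.05,0],[0,0,0,0.1,0],[0,0,0,0.15,0],[0,0,0,0.2,0],[0,0,0,0.2,0],[0,0,0,0.2,0]]])

```text
t: 15.9
tcp_pos: [0.529, 0.1253, 0.0949]
tool_rot: [0.692, 0.722, 0.001, 0.001]
force: [-8.6, -0.7, 39.5]
finger_gap: 0.097
gripper_force: 85.0
```

The shoulder is on the lip: TCP z 0.0949 has stopped and the force is rising. I'll ease to a moderate press.

Emit:
drive_tool(motion=[[[0,0,0,-0.05,0],[0,0,0,-0.1,0],[0,0,0,-0.1,0],[0,0,0,-0.1,0],[0,0,0,-0.1,0]]])

```text
t: 16.4
tcp_pos: [0.5289, 0.1253, 0.0952]
tool_rot: [0.692, 0.722, 0.0, 0.001]
force: [-4.0, -0.0, 21.2]
finger_gap: 0.094
gripper_force: 81.7
```

Run:
```python
from h import *
s=manip.sense();print(s['tcp_pos'],s['force'],s['gripper_force'],s['ft_torque'],abs(s['qd']).max())
w,m=shot('wrist','w9')
c=w[:,:,::-1].copy();h=cv2.cvtColor(c,cv2.COLOR_BGR2HSV)
mk=cv2.inRange(h,(15,90,100),(35,255,255))
g=cv2.cvtColor(c,cv2.COLOR_BGR2GRAY).astype(int)
for u in(295,303,320): print(u,list(g[165:215:2,u]))
# where the shoulder's +y end should be seen if home: y=+25mm, z=.090
a=np.radians(2.4);n=np.array([np.cos(a),np.sin(a),0]);l=np.array([-n[1],n[0],0]);lip=np.array([.5331,.1262,.085])
f=200/np.tan(np.radians(m['fov_y'])/2)
for p in(lip-.015*n+.025*l+[0,0,.005],lip-.0085*n+.0255*l+[0,0,.005],lip+.0025*n+.025*l+[0,0,.005],lip+.0275*l+.003*n):
    v=R.from_quat(m['orientation']).inv().apply(p-m['origin']);print((m['cx']+f*v[0]/-v[2],m['cy']+f*v[1]/v[2]))
```

```text
[0.52893547 0.12529848 0.09516961] [-3.95636200e+00 -3.54893168e-03  2.11926758e+01] 81.68463349342346 [-0.09767733  0.94540222 -0.05370694] 0.0013970673828627004
295 [np.int64(54), np.int64(53), np.int64(51), np.int64(55), np.int64(51), np.int64(53), np.int64(54), np.int64(49), np.int64(59), np.int64(82), np.int64(84), np.int64(88), np.int64(88), np.int64(85), np.int64(83), np.int64(86), np.int64(84), np.int64(91), np.int64(87), np.int64(129), np.int64(157), np.int64(157), np.int64(156), np.int64(156), np.int64(157)]
303 [np.int64(50), np.int64(44), np.int64(50), np.int64(50), np.int64(52), np.int64(49), np.int64(46), np.int64(46), np.int64(49), np.int64(48), np.int64(50), np.int64(49), np.int64(48), np.int64(82), np.int64(84), np.int64(86), np.int64(85), np.int64(109), np.int64(119), np.int64(126), np.int64(166), np.int64(164), np.int64(163), np.int64(164), np.int64(165)]
320 [np.int64(47), np.int64(47), np.int64(45), np.int64(54), np.int64(109), np.int64(106), np.int64(103), np.int64(102), np.int64(105), np.int64(105), np.int64(122), np.int64(136), np.int64(168), np.int64(164), np.int64(164), np.int64(157), np.int64(89), np.int64(122), np.int64(124), np.int64(131), np.int64(163), np.int64(158), np.int64(160), np.int64(161), np.int64(156)]
(np.float64(291.09461424132246), np.float64(204.29080351652058))
(np.float64(304.32308098224604), np.float64(203.30418902685963))
(np.float64(326.7289298189488), np.float64(204.2563144655835))
(np.float64(327.33694536588484), np.float64(196.59082624597698))
```

The shoulder edge is at row ~204, as predicted for home. The press is 21 N, the grip 82 N, and the arm is at rest. Handing in.

```bash
python3 -c "
from station import manip
print(manip.sign_off())"
```

```text
the job is handed in; nothing more can be done
None
```

I pushed the right-hand drawer shut and seated the large holder behind its lip; the arm is still holding it pressed down with about 21 N, ready for the thumbscrew. I handed the job in, but the hand-in call returned no verdict.

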